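# Open the dental articulator

## Task

Open the dental articulator on the bench: push up with the fingertips under the front end of its upper arm and tip the arm up and over backwards, gently and without letting it drop, until it lies back against its stop, then take the hand away. Do not grip or lift anything, leave the articulator standing where it is, and do not disturb the drinks can, the spare cast or the plaster bowl.

Things in the scene. Friction and masses are not known exactly. Their poses are not given: they have to be found in the camera images.
- articulator: Lower part of a loose aluminium dental articulator on the bench: base 180 x 112 mm on three rubber feet, two posts with the hinge, a stone cast on a white plaster mount. About 1.5 kg in all; level pushes of over about 8 N shift it or tip it. Origin: between the feet, 94 mm before its rear edge, at bench level. x points from front (pin) to rear (hinge), z up; the front looks roughly towards the robot.
- hinge (a point): Middle of the upper arm's hinge axis, 115 mm above the bench, 50 mm behind the articulator's origin. The axis is level, along the articulator's y.
- nose (a point): Middle of the lower front edge of the upper arm, 135 mm from the hinge axis. The arm is a flat frame 10 mm thick, level when closed, its underside then 110 mm above the bench. It ends in a cross piece 76 mm wide (along y), 20 mm deep. Its underside is free for 35 mm to each side of the incisal pin, and to 34 mm behind the edge, where the plaster mount and upper cast hang under the arm.
- pin (a point): Axis of the incisal pin where it leaves the underside of the upper arm's front cross piece, 10 mm behind the front edge, midway across. The pin is an upright 6 mm steel rod fixed in the arm; when closed it stands on the base and ends 32 mm above the hinge axis. It turns with the arm: its lower 86 mm then swing up towards the robot's side.
- upper_arm (a joint): Opening angle of the upper arm, rad: 0 closed (pin standing on the base), 1.57 upright, 2.3 fully open against the back stop. The hinge turns easily, with slight grease drag. Arm and cast weigh about 0.4 kg; raising the front edge takes about 2 N. Let go below about 1.8 it falls shut; pushed beyond about 2.0 it sinks back onto the stop by itself.
- drink_can: Slim drinks can, 53 mm in diameter, 134 mm tall, standing beside the articulator; origin under its middle. Bystander: leave alone.
- spare_cast: Spare stone dental cast, about 55 x 62 mm, 27 mm tall, lying teeth up; origin under its middle. Bystander: leave alone.
- plaster_bowl: Green plaster mixing bowl, 116 mm in diameter, 62 mm tall; origin under its middle. Bystander: leave alone.
Not all that is in view belongs to the job. Leave any pink or red look-alike of the articulator alone.

How it is judged (in metres and radians):
On the way:
1. the fingers raise the upper arm half way, in contact with it (value of joint upper_arm between 0.7 and 1.6 rad and contact force between the fingers and articulator above 0.2 N), for 0.1 s.
At the end, for the whole second after the job is handed in: The upper arm lies back against its stop (joint beyond 2.2 rad) and at rest, the articulator stands level within 20 mm of where it stood (value of joint upper_arm above 2.2 rad and velocity of joint upper_arm between -0.1 and 0.1 rad/s and distance of articulator from where it was at the start of the episode below 0.02 m and angle between articulator's own z axis and vertical below 0.05 rad and linear speed of articulator below 0.02 m/s); the robot touches nothing.
It fails at once if the articulator is gripped or pushed harder than 20 N (contact force between the fingers and articulator above 20 N).
It fails at once if the upper arm drops towards shut (faster than 2.5 rad/s) or is thrown back (faster than 5 rad/s) (velocity of joint upper_arm below -2.5 rad/s or velocity of joint upper_arm above 5 rad/s).
It fails at once if the articulator is lifted, tilted or shifted (angle between articulator's own z axis and vertical above 0.12 rad or distance of articulator from where it was at the start of the episode above 0.03 m).
It fails at once if the drinks can, the spare cast or the plaster bowl is shifted by more than 15 mm or tipped (distance of any of drink_can, spare_cast, plaster_bowl from where it was at the start of the episode above 0.015 m or angle between any of drink_can, spare_cast, plaster_bowl's own z axis and vertical above 0.2 rad).
It also fails if it takes over 48 s, if anything falls off the work surface, if the arm or the gripper's body presses on something with over 40 N, if the wrist force passes 120 N, or if a joint passes its speed limit or range.

## Robot

A 6-joint arm with a two-finger parallel gripper is mounted at the origin on the work surface. World frame = base frame: x ahead of the robot, y to its left, z up, the work surface at z = 0. Lengths are in mm, angles in rad, forces in N, time in s.
With the tool pointing down it reaches from about 425 to 950 mm from the base axis. Payload 14.7 kg.
Tool frame: the origin (TCP) lies at the very end of the fingers, on their centre line; the grasp point (between the pads) lies 19 mm behind it; z points along the fingers, y is the line along which they close (so a half turn about z gives the same grasp; the last joint's range is limited). The gripper opens to 85 mm and grips with 20 to 120 N. Pads are 22 mm wide; open, the fingers measure 114 mm over their backs; the gripper's body (76 mm by 85 mm) begins 54 mm behind the grasp point. The pads swing forward as they close: fully open they stand 13 mm farther back than shut.
Start: joints at [-1.353, 0.48, 1.596, -0, 1.065, -0.047], TCP at [170.132, -627.333, 231.297] pointing down, gripper open.
Joint ranges: [-2.75, 2.75], [-0.82, 2.05], [0.23, 2.67], [-1.56, 4.7], [0.09, 2.69], [-2.92, 2.92]. Speed limits (rad/s): [1.89, 1.89, 2.39, 3.01, 3.01, 3.01].

## Interface

Orientations are given as a unit quaternion [x, y, z, w].
In Python, from station import r, cams, sign_off, spotter, telemetry gives the robot as it stands. The module is installed in compiled form; this text tells all that it offers. Calls block until the motion is done:
- r.move_pose(position, orientation): joint-space move of the TCP to a pose.
- r.move_linear(position, vel=150, frame=None, max_force=None): straight line of the TCP; frame=None keeps the orientation; vel is the mean speed in mm/s. With max_force (N) it stops when the force on the tool has changed by that much, and returns True; else False.
- r.goto_joints(angles): joint-space move.
- r.open_gripper() and r.grasp(force=None): open the fingers fully, or close them until they stop; force is the grip in N (None keeps the last).
- r.hold(seconds).
- r.inverse_kinematics(position, orientation): joint angles nearest the present ones, or None.
- cams.capture(name): name is "side" or "top"; returns a dict with "image" (420x560x3 uint8, blue, green, red), "range_z" (420x560 float32, mm along the optical axis (not along the pixel's ray), 0 where there is no reading), "fx", "fy", "cx", "cy" (pixels), "k1" (the pictures are not rectified: a ray, as slopes to the right and down, at radius r is drawn at 1 + k1 r^2 times it, then the intrinsics apply), "R" (3x3) and "t" (3): a world point X has camera coordinates R X + t. Camera axes: x right, y down, z forward; pixel columns grow to the right and rows downward; lengths in mm; the calibration is good to about 2 mm. A picture is of the moment at which its call begins.
A pose or a line that the arm cannot do raises r.IKError and nothing moves.
- sign_off(): hands the job in; it is judged then, once.
Trained networks look in a picture, given as the dict that the camera call returned (one of the last four; its "shot" number tells which), for a name from the list of things; names that differ only in an ending like _2 or _b are one class to them, and where a whole thing is asked for, a point or a joint stands for the part that bears it (a point fixed in the world has none). Each returns a list of dicts, best first, with "score" (0 to 1); they miss things now and then, are a little off and sometimes report something else, mostly with a low value. They report only what shows in the picture. A call takes as long as a camera call. They do not tell look-alikes from the thing itself.
- spotter.look_for(picture, target): "at" ([x, y, z] in mm, in the coordinates of the camera as it stood for that picture, good to about 4 mm: the middle of the surface that is visible of it).
- spotter.spot_point(picture, target): "at" ([x, y, z] in mm, in the coordinates of the camera as it stood for that picture, good to about 4 mm: a listed point, or the origin of a listed thing).
Readings, each from a call of its own:
- telemetry.get_time(): time.
- telemetry.get_joints(): joint angles.
- telemetry.get_joint_velocities(): joint speeds.
- telemetry.get_joint_efforts(): joint torques, N m.
- telemetry.get_eef_pos(): TCP position.
- telemetry.get_tcp_rot(): TCP orientation.
- telemetry.get_ft_force(): force on the tool from outside, world axes, zero at the start.
- telemetry.get_torque(): the same for the moment, N m.
- telemetry.get_width(): opening from 0.0 (shut) to 1.0 (fully open).
- telemetry.get_grasp_force(): force on a finger pad.
Only numpy, scipy, OpenCV 4.12 (cv2) and the standard library are available. Lean on these libraries where they do the work, as an engineer would, in place of code of your own. Each camera call takes 0.05 s, during which the arm holds its last target. There are 200 camera calls.

## Working session

There is one attempt and no reset: what is moved stays moved. The work goes in short steps, each a Python script; the robot and the scene stay as the last script left them, time stands still between calls to the robot, and variables do not carry over. Pictures are saved under pics/ and viewed, at most 10 in all, crops included, and the job is handed in when it is done.

```bash
mkdir -p pics
cat > h.py <<'E'
import numpy as np, cv2
from station import r, cams, sign_off, spotter, telemetry
def w(p,c): return np.asarray(c["R"]).T@(np.asarray(p)-np.asarray(c["t"]))
def px(p,c):
    q=np.asarray(c["R"])@np.asarray(p,float)+np.asarray(c["t"]); s=q[:2]/q[2]; s=s*(1+c["k1"]*(s@s))
    return np.array([c["fx"]*s[0]+c["cx"],c["fy"]*s[1]+c["cy"]])
E
python3 - <<'E'
from h import *
for n in("side","top"):
    c=cams.capture(n); cv2.imwrite(f"pics/{n}0.png",c["image"])
    print(n,w([0,0,0],c).round(), (np.asarray(c["R"])[2]).round(2))
    for t in("articulator","hinge","nose","pin","drink_can","spare_cast","plaster_bowl"):
        for d in spotter.spot_point(c,t)[:4]:
            p=w(d["at"],c); print(t,round(d["score"],2),p.round(),px(p,c).round())
print(telemetry.get_time(),telemetry.get_tcp_rot())
E
```

```text
side [-168.  599. 1092.] [ 0.5  -0.47 -0.73]
articulator 0.8 [198. 276.   1.] [284. 377.]
articulator 0.77 [ 584. -107.    1.] [285. 204.]
articulator 0.63 [502. 159.   2.] [237. 270.]
hinge 0.97 [ 634. -116.  122.] [275. 166.]
hinge 0.93 [ 234. -278.  113.] [422. 209.]
hinge 0.87 [223. 321. 110.] [260. 361.]
hinge 0.71 [498. 207. 114.] [219. 256.]
nose 0.91 [505. -92. 109.] [301. 195.]
nose 0.89 [510.  72. 108.] [256. 226.]
nose 0.72 [157. 204. 114.] [320. 344.]
nose 0.69 [ 135. -376.  107.] [473. 210.]
pin 0.88 [165. 211. 108.] [315. 345.]
pin 0.85 [504.  82. 110.] [255. 228.]
pin 0.72 [511. -88. 109.] [298. 194.]
drink_can 0.8 [649.  31.   1.] [237. 217.]
spare_cast 0.7 [ 503. -275.    2.] [342. 189.]
plaster_bowl 0.63 [ 638. -305.    1.] [317. 165.]
top [ 381.   -8. 1255.] [ 0.09 -0.01 -1.  ]
articulator 0.93 [ 578. -105.   -1.] [312. 175.]
articulator 0.86 [ 197. -313.   -1.] [395. 330.]
articulator 0.8 [499. 158.   1.] [205. 205.]
articulator 0.66 [197. 276.   3.] [154. 328.]
hinge 0.92 [ 235. -278.  116.] [393. 321.]
hinge 0.91 [220. 330. 119.] [119. 325.]
hinge 0.88 [ 632. -120.  116.] [322. 144.]
hinge 0.79 [497. 209. 114.] [176. 201.]
nose 0.92 [498. -85. 111.] [307. 203.]
nose 0.88 [507.  77. 111.] [235. 197.]
nose 0.84 [160. 203. 108.] [176. 353.]
pin 0.84 [509. -93. 109.] [310. 197.]
pin 0.71 [507.  82. 109.] [233. 198.]
pin 0.6 [166. 213. 111.] [171. 350.]
pin 0.53 [498. -87. 109.] [307. 202.]
drink_can 0.73 [647.  37.   0.] [255. 147.]
plaster_bowl 0.83 [ 641. -304.   -2.] [391. 151.]
0.8 [9.91251817e-01 1.31984223e-01 2.45733300e-06 2.25124868e-07]
```

View pics/side0.png

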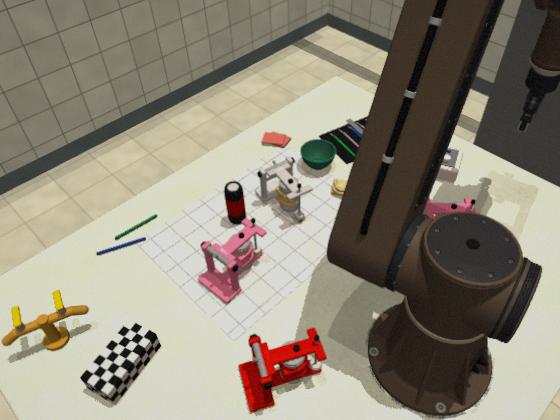

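View pics/top0.png

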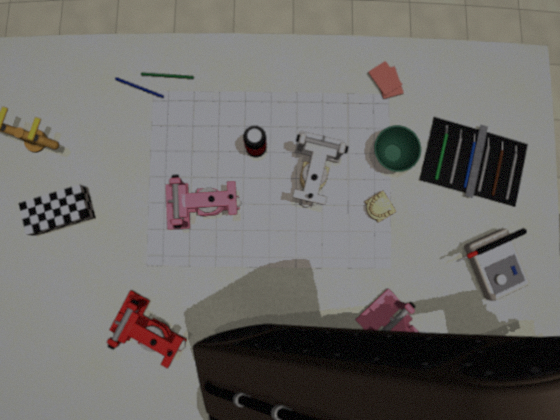

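The candidates, with pixels in the top view, are the grey-aluminium articulator at (312,175), a pink one at (205,205), a red one at (154,328) and another pink one at (395,330). Only the grey one is aluminium, and its front faces the robot. Next I confirm it in a crop, refine its pose from depth and check the IK.

```bash
cat >> h.py <<'E'
def cloud(c):
    Z=c["range_z"]; v,u=np.nonzero(Z>0); K=np.array([[c["fx"],0,c["cx"]],[0,c["fy"],c["cy"]],[0,0,1.]])
    s=cv2.undistortPoints(np.stack([u,v],1).astype(float)[:,None],K,np.array([c["k1"],0,0,0.]))[:,0]
    z=Z[v,u]; P=np.c_[s*z[:,None],z]
    return (P-np.asarray(c["t"]))@np.asarray(c["R"])
E
cat > path.py <<'E'
from h import *
from scipy.spatial.transform import Rotation as Rot
def frame(yaw): return np.array([np.cos(yaw),np.sin(yaw),0]),np.array([-np.sin(yaw),np.cos(yaw),0]),np.array([0,0,1.])
def pose(q,H,yaw,off,dl,amax,ins=15,gap=0,s=1,half=14.5):
    """TCP pose pushing at opening q; dl tool tilt vs arm; gap clear of the underside."""
    X,Y,Z=frame(yaw)
    inb=np.cos(q)*X-np.sin(q)*Z          # along arm towards hinge
    out=-np.sin(q)*X-np.cos(q)*Z         # underside normal
    edge=H-135*inb+5*out+off*Y
    a=min(q+dl,amax); d=a-q
    t=np.cos(a)*X-np.sin(a)*Z            # tool z
    n=-np.sin(a)*X-np.cos(a)*Z           # tool normal away from arm
    C=edge+ins*np.cos(d)*inb+(max(0,ins*np.sin(d))+gap)*out
    x=s*Y
    return C+half*n, Rot.from_matrix(np.c_[x,np.cross(t,x),t]).as_quat()
E
python3 - <<'E'
from path import *
hs=[];ns=[];bys=[]
for n in("side","top")*3:
    c=cams.capture(n)
    for L,t,g in((hs,"hinge",[633,-118]),(ns,"nose",[501,-88])):
        L+=[w(d["at"],c) for d in spotter.spot_point(c,t) if np.hypot(*(w(d["at"],c)[:2]-g))<25]
hs=np.array(hs);ns=np.array(ns);print(hs.round(),ns.round(),sep="\n")
H=np.median(hs,0);N=np.median(ns,0);d=H-N;yaw=np.arctan2(d[1],d[0]);print(H,N,np.linalg.norm(d[:2]),yaw)
for n in("side","top"):
    c=cams.capture(n);P=cloud(c)-np.array([*N[:2],0]);X,Y,_=frame(yaw)
    x,y,z=P@X,P@Y,P[:,2]
    m=(z>114)&(z<127)&(x>-15)&(x<25)&(abs(y)<60)
    print(n,m.sum(),"x",np.percentile(x[m],[1,5,50,90]).round(1),"y",np.percentile(y[m],[1,5,50,95,99]).round(1),"z",np.median(z[m]))
    for lo,hi in((-40,-15),(15,40)):
        k=m&(y>lo)&(y<hi); print(lo,k.sum(),np.percentile(x[k],[3,10,50]).round(1))
    if n=="top": cv2.imwrite("pics/crop.png",cv2.resize(c["image"][120:220,220:420],None,fx=4,fy=4,interpolation=cv2.INTER_CUBIC))
H[2]=115
for s in(1,-1):
  for dl in(.1,.4,.7):
    o=[]
    for q in(0,.5,1,1.5,2,2.1):
        p,Q=pose(q,H,yaw,-20,dl,1.7,s=s); j=r.inverse_kinematics(p,Q); o.append(None if j is None else np.round(j,2).tolist())
    print(s,dl,*o,sep="\n ")
E
```

```text
[[ 631. -116.  119.]
 [ 634. -123.  113.]
 [ 631. -116.  120.]
 [ 632. -123.  111.]
 [ 633. -117.  116.]
 [ 635. -119.  112.]]
[[502. -90. 109.]
 [502. -88. 110.]
 [505. -92. 109.]
 [500. -85. 112.]
 [505. -88. 108.]
 [499. -87. 110.]]
[ 632.68666171 -118.2816831   114.53390558] [501.93414635 -88.29965633 109.3635827 ] 134.14597348793157 -0.22540690728775248
side 173 x [-2.2 -0.7  7.8 17.7] y [-34.5 -30.7   5.3  36.7  39.1] z 120.67745021423556
-40 42 [-0.9  0.7  7.2]
15 58 [-0.1  0.8  8. ]
top 325 x [-1.3 -0.4  9.7 20.3] y [-37.5 -34.1  -0.5  32.9  36.1] z 119.92728588467486
-40 97 [-0.3  0.7  9. ]
15 92 [-1.   0.1  8.5]
1
 0.1
 None
 None
 [-0.29, 0.22, 2.23, 0.13, 0.23, -0.18]
 [-0.26, 0.44, 1.65, -0.0, 1.08, -0.04]
 [-0.26, 0.59, 1.42, -0.0, 1.27, -0.03]
 [-0.26, 0.61, 1.39, -0.0, 1.27, -0.03]
1
 0.4
 None
 None
 [-0.27, 0.29, 1.98, 0.01, 0.69, -0.06]
 [-0.26, 0.49, 1.57, -0.01, 1.21, -0.03]
 [-0.26, 0.59, 1.42, -0.0, 1.27, -0.03]
 [-0.26, 0.61, 1.39, -0.0, 1.27, -0.03]
1
 0.7
 None
 [-0.29, 0.27, 2.29, 0.11, 0.21, -0.17]
 [-0.27, 0.43, 1.74, -0.01, 1.1, -0.04]
 [-0.26, 0.49, 1.57, -0.01, 1.21, -0.03]
 [-0.26, 0.59, 1.42, -0.0, 1.27, -0.03]
 [-0.26, 0.61, 1.39, -0.0, 1.27, -0.03]
-1
 0.1
 None
 None
 None
 None
 None
 None
-1
 0.4
 None
 [-0.31, 0.33, 2.53, 3.0, 0.39, 0.06]
 None
 None
 None
 None
-1
 0.7
 None
 None
 None
 None
 None
 None
```

View pics/crop.png

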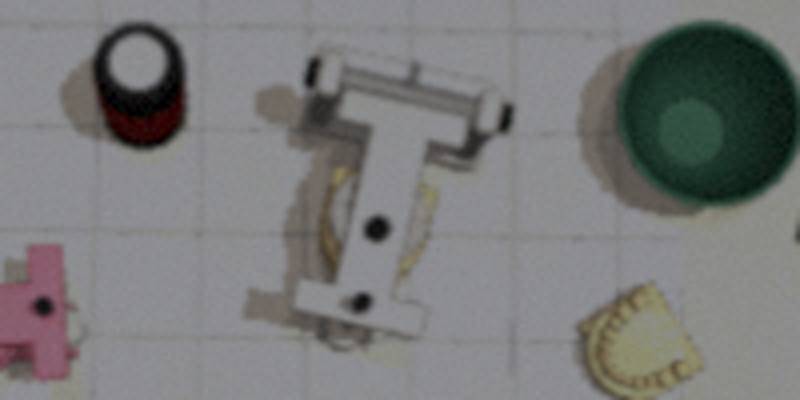

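The crop shows the aluminium articulator: front cross piece at crop (360,310), pin at (360,302), hinge posts at the top. The cast is on its right at (650,335). A frontal horizontal tool can't be reached. I'll push with the closed fingers lying across under the cross piece, coming from the free right side, where the pin swings clear. Next I scan tool orientations.

```bash
cat > path.py <<'E'
from h import *
from scipy.spatial.transform import Rotation as Rot
H=np.array([633,-118.3,115.]); YAW=-.225
X,Y,Z=np.array([np.cos(YAW),np.sin(YAW),0]),np.array([-np.sin(YAW),np.cos(YAW),0]),np.array([0,0,1.])
def pose(q,phi,b,roll,tip=-14,inset=20,gap=0,rad=14.5):
    """Fingers across the underside at opening q: tool azimuth phi from X to Y, b below level; gap = clearance."""
    t=np.cos(b)*(np.cos(phi)*X+np.sin(phi)*Y)-np.sin(b)*Z
    inb=np.cos(q)*X-np.sin(q)*Z; out=-np.sin(q)*X-np.cos(q)*Z
    L=(38+tip)/(t@Y)
    x=np.cross(t,Z); x/=np.linalg.norm(x)
    Q=Rot.from_rotvec(roll*t)*Rot.from_matrix(np.c_[x,np.cross(t,x),t])
    return H+(inset-135)*inb+(5+rad+gap+max(0,L*(t@out)))*out+tip*Y, Q.as_quat()
E
python3 - <<'E'
from path import *
qs=(-.01,.4,.8,1.2,1.6,1.9,2.15)
for ph in(90,75,60,45):
  for b in(0,15,30,45):
    for ro in(0,90,180,270):
      a=np.radians([ph,b,ro]); J=[]
      for q in qs:
        p,Q=pose(q,*a,gap=12 if q<0 else 0); j=r.inverse_kinematics(p,Q)
        if j is None: break
        J.append(j)
      if len(J)==len(qs):
        J=np.array(J); print(ph,b,ro,"step",abs(np.diff(J,axis=0)).max().round(2),J[0].round(2),J[-1].round(2))
E
```

```text
90 0 0 step 0.1 [-0.87  1.22  1.67  0.94  1.72  0.2 ] [-0.74  1.09  1.39  1.15  1.88  0.59]
90 0 90 step 0.1 [-0.87  1.22  1.67  0.94  1.72  1.77] [-0.74  1.09  1.39  1.15  1.88  2.17]
90 0 270 step 0.1 [-0.87  1.22  1.67  0.94  1.72 -1.37] [-0.74  1.09  1.39  1.15  1.88 -0.98]
90 15 0 step 0.11 [-0.85  1.07  1.75  0.9   1.5   0.26] [-0.73  0.96  1.42  1.02  1.71  0.66]
90 15 90 step 0.11 [-0.85  1.07  1.75  0.9   1.5   1.83] [-0.73  0.96  1.42  1.02  1.71  2.23]
90 15 180 step 0.11 [-0.85  1.07  1.75  0.9   1.5  -2.88] [-0.73  0.96  1.42  1.02  1.71 -2.48]
90 15 270 step 0.11 [-0.85  1.07  1.75  0.9   1.5  -1.31] [-0.73  0.96  1.42  1.02  1.71 -0.91]
90 30 0 step 0.12 [-0.8   0.92  1.84  0.86  1.28  0.33] [-0.69  0.83  1.45  0.89  1.54  0.75]
90 30 90 step 0.12 [-0.8   0.92  1.84  0.86  1.28  1.91] [-0.69  0.83  1.45  0.89  1.54  2.32]
90 30 180 step 0.12 [-0.8   0.92  1.84  0.86  1.28 -2.81] [-0.69  0.83  1.45  0.89  1.54 -2.39]
90 30 270 step 0.12 [-0.8   0.92  1.84  0.86  1.28 -1.24] [-0.69  0.83  1.45  0.89  1.54 -0.82]
90 45 0 step 0.13 [-0.72  0.79  1.91  0.8   1.05  0.45] [-0
[... 3313 characters left out ...]
[-0.79  0.75  2.11  1.71  1.26  1.86]
45 15 270 step 0.17 [-1.03  1.11  2.35  1.64  1.32 -1.9 ] [-0.79  0.75  2.11  1.71  1.26 -1.28]
45 30 0 step 0.21 [-0.93  0.91  2.39  1.74  1.07 -0.18] [-0.72  0.58  2.07  1.55  0.98  0.57]
45 30 90 step 0.21 [-0.93  0.91  2.39  1.74  1.07  1.39] [-0.72  0.58  2.07  1.55  0.98  2.14]
45 30 270 step 0.21 [-0.93  0.91  2.39  1.74  1.07 -1.75] [-0.72  0.58  2.07  1.55  0.98 -1.  ]
45 45 0 step 0.3 [-0.77  0.74  2.37  1.78  0.78  0.04] [-0.61  0.48  1.97  1.22  0.77  1.01]
45 45 90 step 0.3 [-0.77  0.74  2.37  1.78  0.78  1.61] [-0.61  0.48  1.97  1.22  0.77  2.58]
45 45 270 step 0.3 [-0.77  0.74  2.37  1.78  0.78 -1.53] [-0.61  0.48  1.97  1.22  0.77 -0.56]
```

```bash
cat >> path.py <<'E'
A=np.radians([90,20,0]); T=np.cos(A[1])*Y-np.sin(A[1])*Z
def P(q,gap=0): return pose(q,*A,inset=15,gap=gap)
def go(q0,q1,step=.1,vel=40,lim=8):
    for q in np.linspace(q0,q1,int(round((q1-q0)/step))+1)[1:]:
        p,Q=P(q); hit=r.move_linear(p,vel=vel,max_force=lim)
        print(round(q,2),hit,telemetry.get_ft_force().round(1) if hasattr(telemetry.get_ft_force(),'round') else telemetry.get_ft_force())
        if hit: return False
    return True
def snap(n,f):
    c=cams.capture(n); cv2.imwrite(f"pics/{f}.png",c["image"][100:280,180:420] if n=="top" else c["image"][100:280,180:420]); return c
E
python3 - <<'E'
from path import *
r.grasp(20)
p,Q=P(0,gap=10)
pre=p-110*T
r.move_pose(pre+[0,0,130],Q); r.move_linear(pre,vel=150)
print(p.round(),pre.round(),telemetry.get_width(),telemetry.get_time())
print(r.move_linear(p,vel=50,max_force=4),telemetry.get_ft_force(),telemetry.get_eef_pos())
c=cams.capture("top");d=cams.capture("side")
a=[cv2.resize(k["image"][y:y+140,x:x+140],(400,400),interpolation=cv2.INTER_CUBIC) for k,x,y in((c,250,120),(d,220,110))]
cv2.imwrite("pics/in.png",np.hstack(a)); print(telemetry.get_time())
E
```

```text
[ 513. -105.   77.] [ 490. -206.  114.] -0.001532691778250018 5.4417
False [-0.32549891 -0.35478227 -0.52591861] [ 512.91977938 -105.35445091   76.79036116]
7.8917
```

View pics/in.png

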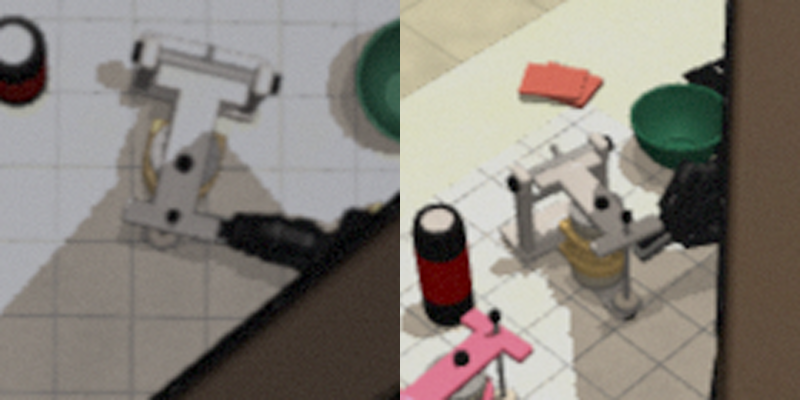

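The left panel (top view) shows the closed fingers going under the cross piece from the right at (225,225), with the pin at (172,215). The right panel (side view) shows the fingers just below the cross piece at (650,240), and nothing has been disturbed. Now I raise it.

Run:
```python
from path import *
print(telemetry.get_ft_force())
p,Q=P(0); print(r.move_linear(p,vel=20,max_force=6))
if go(0,1.0):
    c=cams.capture("top");d=cams.capture("side")
    a=[cv2.resize(k["image"][y:y+140,x:x+140],(400,400),interpolation=cv2.INTER_CUBIC) for k,x,y in((c,250,120),(d,220,90))]
    cv2.imwrite("pics/mid.png",np.hstack(a))
print(telemetry.get_time())
```

```text
[-0.20460506 -0.25738376 -0.15916211]
False
0.1 False [ 1.4 -0.5 -2.9]
0.2 False [ 0.5 -0.6 -2. ]
0.3 False [-0.5 -0.9 -2.1]
0.4 False [-0.8 -0.8 -2.5]
0.5 False [-0.4 -0.6 -3. ]
0.6 False [-0.8 -1.  -1.8]
0.7 False [-0.9 -0.5 -1. ]
0.8 False [-0.4 -1.2 -1.9]
0.9 False [-0.5 -0.4 -2.1]
1.0 False [-1.8  0.6 -0.1]
13.3167
```

View pics/mid.png

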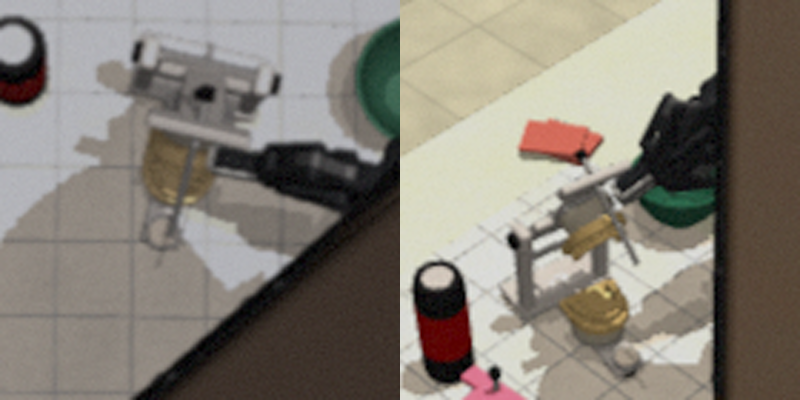

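The arm is up at about 1 rad on the fingers (left panel: tip at (215,160) beside the pin), the articulator hasn't moved, and the forces are small. I carry on.

Run:
```python
from path import *
ok=go(1.0,1.8) and go(1.8,2.15,step=.07,vel=25,lim=5)
r.hold(.5); print(ok,telemetry.get_ft_force(),telemetry.get_eef_pos(),telemetry.get_time())
c=cams.capture("top");d=cams.capture("side")
a=[cv2.resize(k["image"][y:y+140,x:x+140],(400,400),interpolation=cv2.INTER_CUBIC) for k,x,y in((c,250,80),(d,220,70))]
cv2.imwrite("pics/up.png",np.hstack(a))
```

```text
1.1 False [-1.2 -1.  -1.2]
1.2 False [-1.2 -0.5 -0.8]
1.3 False [-0.6 -0.4 -0.6]
1.4 False [-0.4 -0.7  0.7]
1.5 False [-0.8  0.4  0.3]
1.6 False [0.1 0.3 0.9]
1.7 False [-0.5 -0.   0. ]
1.8 False [-0.3  0.5 -0.8]
1.87 False [-0.5 -0.2  0.4]
1.94 False [-0.2  0.1 -0.2]
2.01 False [ 0.5 -0.6  0.5]
2.08 False [-0.1 -0.3  0.5]
2.15 False [ 0.5 -0.7  0.4]
True [-0.79272562 -0.14581335  0.46309441] [ 677.9712027  -142.93745055  226.12497513] 20.0167
```

View pics/up.png

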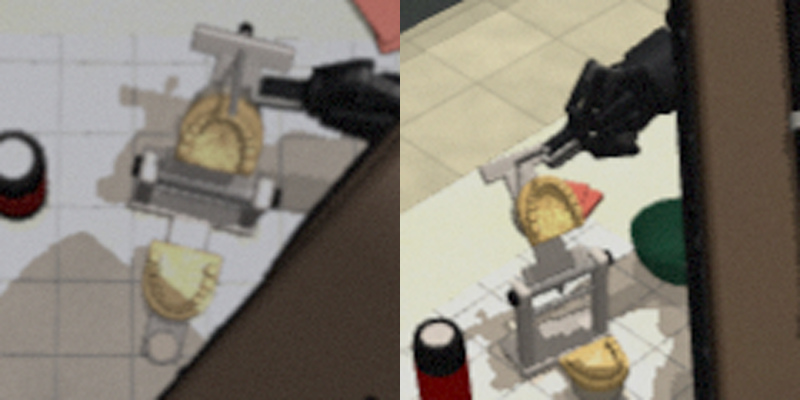

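The arm is leaning back (left panel: cross piece at (240,50), fingers at (280,90)) and the force has vanished. I withdraw away from the underside, then out to the side, and measure the arm's angle.

Run:
```python
from path import *
p=np.array(telemetry.get_eef_pos()); out=-np.sin(2.15)*X-np.cos(2.15)*Z
r.move_linear(p+15*out,vel=40); r.move_linear(p+15*out-140*T,vel=120)
r.hold(.5)
a=[]
for n,x,y in(("top",250,80),("side",220,70)):
    c=cams.capture(n); a.append(cv2.resize(c["image"][y:y+140,x:x+140],(400,400),interpolation=cv2.INTER_CUBIC))
    for t in("nose","hinge","articulator","drink_can","spare_cast","plaster_bowl"):
        for e in spotter.spot_point(c,t):
            v=w(e["at"],c)
            if v[0]>480 and not(t in("nose","hinge","articulator") and v[1]>0):
                d=v-H; print(n,t,round(e["score"],2),v.round(),"angle",round(float(np.arctan2(d[2],-(d@X))-np.arctan2(-5,135)),2) if t=="nose" else "")
cv2.imwrite("pics/end.png",np.hstack(a)); print(telemetry.get_time())
```

```text
top nose 0.97 [ 719. -135.  217.] angle 2.31
top hinge 0.96 [ 634. -120.  111.] angle 
top articulator 0.78 [ 579. -102.   -0.] angle 
top drink_can 0.91 [645.  39.   4.] angle 
top spare_cast 0.77 [ 500. -267.   -4.] angle 
top spare_cast 0.65 [645.  36.   5.] angle 
top plaster_bowl 0.65 [ 641. -304.   -3.] angle 
side nose 0.76 [ 719. -137.  218.] angle 2.32
side hinge 0.84 [ 635. -117.  116.] angle 
side hinge 0.6 [ 584. -107.    1.] angle 
side articulator 0.74 [ 584. -110.    1.] angle 
side drink_can 0.56 [651.  35.   1.] angle 
23.1583
```

View pics/end.png

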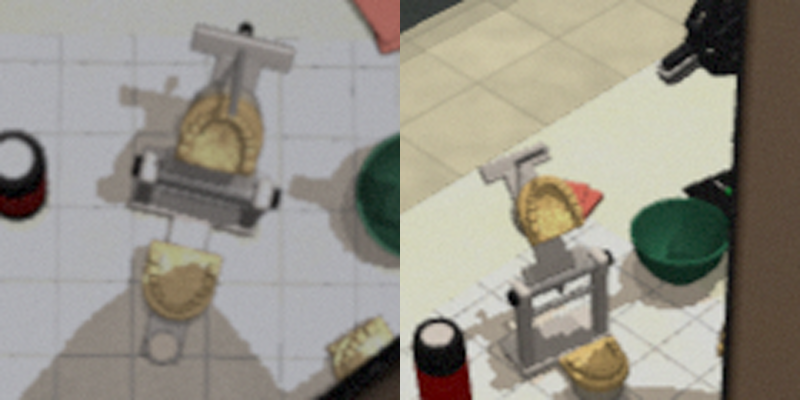

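The upper arm lies at about 2.3 rad with the hand clear at (690,60) in the right panel, and everything else is where it was. I hand in.

```bash
python3 -c "
from h import *
print(sign_off())"
```

```text
the job is handed in; nothing more can be done
None
```

I tipped the articulator's upper arm back onto its stop (about 2.3 rad by camera), with the articulator and bystanders still in place and the hand clear, and handed the job in at about 23 s; no verdict was returned.

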